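# Check a door-hinge leaf and hold it in line with its mate

## Task

Pick up the loose hinge leaf and check it at the inspection camera: hold it upright and still, square to the lens with the plate centred about 10 cm in front of it, for a second with the blue face towards the lens and then, turned round, for a second with the bare face towards it. Then, without knocking the fork, lower the leaf's knuckle between the two fixed knuckles on the red jamb block so that the three holes line up for the pin (either face forward, plate straight up), and finish still holding it there in the gripper, not resting or leaning on the fork. Leave the pin and everything else on the bench where it is.

Things in the scene. Friction and masses are not known exactly. Their poses are not given: they have to be found in the camera images.
- leaf: Loose steel hinge leaf, 0.3 to 0.55 kg, standing on its knuckle. Origin: centre of its underside; z up, x across the thickness, y along the hole. Knuckle block 26 (x) x 32 (y) x 26 (z) mm with a 16 mm hole along y; neck 10 x 32 mm, z 26 to 36; plate 10 (x) x 60 (y) mm, z 36 to 92, to be pinched across its 10 mm. The plate's +x face is painted blue, its -x face is bare steel.
- leaf_hole (a point): Centre of the leaf's knuckle hole, 13 mm above the leaf's origin; axes as the leaf's (hole along y).
- leaf_plate (a point): Centre of the leaf's plate, 64 mm above the leaf's origin; axes as the leaf's.
- jamb: Fixed red jamb block 70 (x) x 120 (y) mm on a dark 110 x 150 mm base plate; origin: centre of the underside, z up. On it two fixed steel knuckles make a fork: each 26 (x) x 20 (y) mm, top at z 105 mm, with a 16 mm hole along y. The gap between them is 40 mm (y -20 to +20), open above and at both x sides, its floor at z 70 mm.
- fork_hole (a point): Point on the fork's hole axis midway between its two knuckles, 92 mm above the bench; axes as the jamb block's (hole along y). The leaf's hole centre belongs here: it then has 9 mm free below its knuckle, 4 mm at each end and 10 mm between the plate and the fork's tops.
- viewer: Fixed inspection camera on a round black foot (90 mm) with an upright post; origin at the centre of the foot's underside, z up; the lens looks along its -x. Grey head 55 x 50 x 46 mm centred 180 mm up, so its top is at 203 mm.
- lens (a point): Centre of the front of the lens (red ring round it), 180 mm above the bench, 32 mm to -x of the camera's origin; axes as the camera's, so a thing in front of it has negative x here.
- pin: Brass hinge pin 11 mm across, 75 mm long with an 18 mm head, standing in a black 60 x 60 x 30 mm holder. Origin at its foot. Not to be touched: it goes in later.
- wrench: Steel wrench, 170 mm, lying along its x. Bystander.
- socket: Steel socket (ring) 28 mm across, 36 mm high, standing. Bystander; origin under its centre.
- flask: Yellow bottle 64 mm across, 170 mm high. Bystander; origin under its centre.
- tin: White and blue can 80 mm across, 100 mm high. Bystander; origin under its centre.
- mallet: Hammer, 240 mm, lying along its x. Bystander.
Things that resemble listed ones, but are neither listed nor needed, are in the scene too. Leave any orange or turquoise look-alike of the viewer alone.

How it is judged:
By the outcome, as a careful person would: the job done as asked, in the order asked, and still so for the second after the job is handed in, while the arm keeps its last pose, push and grip.
It also fails if it takes over 64 s, if anything falls off the work surface, if the arm or the gripper's body presses on something with over 40 N, if the wrist force passes 120 N, or if a joint passes its speed limit or range.

## Robot

A 7-joint arm with a two-finger parallel gripper is mounted at the origin on the work surface. World frame = base frame: x ahead of the robot, y to its left, z up, the work surface at z = 0. Lengths are in m, angles in rad, forces in N, time in s.
With the tool pointing down it reaches from about 0.425 to 0.95 m from the base axis. Payload 4.7 kg.
Tool frame: the origin (TCP) lies between the finger pads; the fingertips stand 25 mm ahead of it and the grasp point (between the pads) lies 6 mm ahead of it; x points along the fingers, z is the direction in which the jaws open and shut, and the axes are right-handed (so a half turn about x gives the same grasp; the last joint's range is limited). The gripper opens to 85 mm and grips with 20 to 120 N. Pads are 22 mm wide; open, the fingers measure 114 mm over their backs; the gripper's body (76 mm by 85 mm) begins 54 mm behind the grasp point. The pads swing forward as they close: fully open they stand 13 mm farther back than shut.
Start: joints at [1.104, 0.469, -0.049, 1.532, 0.024, 1.141, -0.082], TCP at [0.286, -0.611, 0.221] pointing down, gripper open.
Joint ranges: [-2.59, 2.59], [-0.33, 1.99], [-1.39, 1.29], [0.1, 2.45], [-1.04, 4.18], [0.21, 1.99], [-2.66, 2.66]. Speed limits (rad/s): [2.57, 2.57, 3.14, 3.14, 3.14, 3.14, 3.14].

## Interface

Orientations are given as a 3x3 rotation matrix whose columns are the frame's x, y, z axes.
In Python, from rig import * gives the robot as it stands. Calls block until the motion is done:
- movep(position, orientation): joint-space move of the TCP to a pose.
- move_l(position, attitude=None, feed=0.15, until_force=None): straight line of the TCP; attitude=None keeps the orientation; feed is the mean speed in m/s. With until_force (N) it stops when the force on the tool has changed by that much, and returns True; else False.
- move_joints(angles): joint-space move.
- command_gripper(opening, newtons=None): finger opening in m; newtons is the grip in N (None keeps the last); returns when the fingers have stopped.
- sleep(seconds).
- inverse_kinematics(position, orientation): joint angles nearest the present ones, or None.
- sense(): the state.
- camera(name): name is "scene" or "side" or "wrist"; returns (picture, depth): 400x640x3 uint8, red, green, blue; 400x640 float32, m along the optical axis (not along the pixel's ray), 0 where there is no reading.
- camera_params(name): a dict with "K" (3x3 intrinsics, pixels), "position" and "rotation" of the camera in the world; the wrist camera has in their place "tool_from_camera" (4x4, takes a point from camera to tool coordinates, whose origin is the TCP and whose axes are the tool frame's). Camera axes: x right, y down, z forward; pixel columns grow to the right and rows downward; lengths in m; the calibration is good to about 2 mm. A picture is of the moment at which its call begins: read the wrist's pose just before it. camera_params takes no time and is no camera call.
A pose or a line that the arm cannot do raises Unreachable and nothing moves.
- finish_job(): hands the job in, once; it reports no verdict.
The state is a dict: "time_s": time; "joint_pos": joint angles; "qd": joint speeds; "joint_efforts": joint torques, N m; "position": TCP position; "tcp_rot": TCP orientation; "wrist_force": force on the tool from outside, world axes, zero at the start; "ft_torque": the same for the moment, N m; "finger_gap": finger opening in m.
Only numpy, scipy, OpenCV 4.12 (cv2) and the standard library are available. Lean on these libraries where they do the work, as an engineer would, in place of code of your own. Each camera call takes 0.05 s, during which the arm holds its last target.

## Working session

There is one attempt and no reset: what is moved stays moved. The work goes in short steps, each a Python script; the robot and the scene stay as the last script left them, time stands still between calls to the robot, and variables do not carry over. Pictures are saved under pics/ and viewed, and the job is handed in when it is done.

```bash
ls; mkdir -p pics; python3 - <<'E'
from rig import *
import cv2,numpy as np
s=sense();print(s['time_s'],s['position'],s['finger_gap'])
for n in ['scene','side','wrist']:
    p=camera_params(n);print(n,{k:np.round(v,4).tolist() for k,v in p.items()})
    im,d=camera(n);cv2.imwrite(f'pics/{n}0.png',im[:,:,::-1]);np.savez(f'{n}0.npz',im=im,d=d)
E
```

```text
pics
0.0 [ 0.28590516 -0.61079223  0.21995005] 0.08542373679228157
scene {'K': [[457.0529, 0.0, 317.7757], [0.0, 457.0529, 194.467], [0.0, 0.0, 1.0]], 'position': [1.3214, -0.7197, 1.0187], 'rotation': [[0.7119, 0.4738, -0.5184], [0.7021, -0.4609, 0.5428], [0.0182, -0.7504, -0.6607]]}
side {'K': [[429.0669, 0.0, 327.0422], [0.0, 429.0669, 201.5444], [0.0, 0.0, 1.0]], 'position': [0.5766, 0.7455, 0.9553], 'rotation': [[-0.9978, -0.044, 0.0497], [-0.0659, 0.7487, -0.6596], [-0.0082, -0.6614, -0.75]]}
wrist {'K': [[276.6835, 0.0, 318.9014], [0.0, 276.6835, 198.7576], [0.0, 0.0, 1.0]], 'tool_from_camera': [[-0.0006, -0.289, 0.9573, -0.1541], [0.0006, -0.9573, -0.289, 0.0736], [1.0, 0.0004, 0.0008, 0.0008], [0.0, 0.0, 0.0, 1.0]]}
```

View pics/scene0.png

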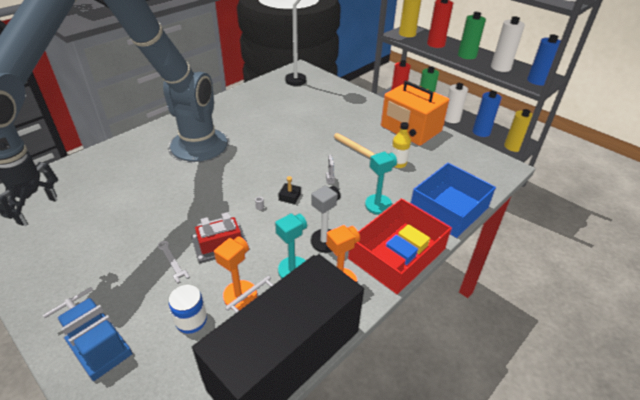

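View pics/side0.png

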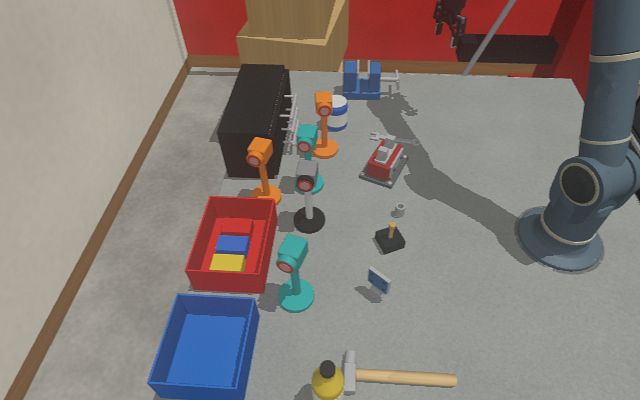

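View pics/wrist0.png

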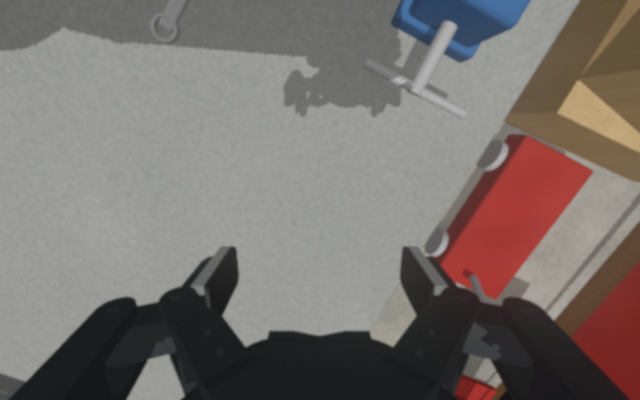

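Side view: leaf at about (378,281), blue face towards the camera. Grey viewer has its head at (307,176) and foot at (310,219); the jamb is at (385,160) and the pin at (391,236). I'll zoom in on these and measure.

```bash
cat > h.py <<'E'
import numpy as np,cv2
from rig import *
def ray(n,u,v):
    p=camera_params(n);K=np.array(p['K']);R=np.array(p['rotation']);d=R@np.linalg.inv(K)@np.array([u,v,1.]);return np.array(p['position']),d
def onz(n,u,v,z):
    o,d=ray(n,u,v);return o+d*(z-o[2])/d[2]
def proj(n,P):
    p=camera_params(n);q=np.array(p['rotation']).T@(np.array(P)-np.array(p['position']));q=np.array(p['K'])@q;return q[:2]/q[2]
def cloud(n,d):
    p=camera_params(n);K=np.array(p['K']);v,u=np.mgrid[0:400,0:640]
    c=np.stack([(u-K[0,2])/K[0,0]*d,(v-K[1,2])/K[1,1]*d,d],-1)
    return c@np.array(p['rotation']).T+np.array(p['position'])
E
python3 - <<'E'
from h import *
im=cv2.imread('pics/side0.png');sc=cv2.imread('pics/scene0.png')
a=cv2.resize(im[135:305,275:425],None,fx=4,fy=4,interpolation=cv2.INTER_CUBIC)[:600,:600];cv2.imwrite('pics/c1.png',cv2.resize(im[140:300,275:435],(600,600),interpolation=cv2.INTER_CUBIC))
cv2.imwrite('pics/c2.png',cv2.resize(sc[140:300,185:385],(750,600),interpolation=cv2.INTER_CUBIC))
for n in ['side','scene']:
    d=np.load(n+'0.npz')['d'];C=cloud(n,d)
    for u,v in ([(378,281),(307,176),(310,219),(385,160),(380,155),(396,138),(391,236)] if n=='side' else [(331,185),(324,200),(322,241),(217,232),(220,224)]):print(n,u,v,C[v,u].round(3))
E
```

```text
side 378 281 [0.499 0.208 0.068]
side 307 176 [0.682 0.003 0.203]
side 310 219 [ 0.683 -0.016  0.011]
side 385 160 [ 0.473 -0.206  0.074]
side 380 155 [ 0.489 -0.212  0.087]
side 396 138 [ 0.426 -0.383  0.011]
side 391 236 [0.459 0.049 0.036]
scene 331 185 [0.52  0.185 0.001]
scene 324 200 [ 0.707 -0.051  0.2  ]
scene 322 241 [ 0.689 -0.035  0.014]
scene 217 232 [ 0.485 -0.26   0.064]
scene 220 224 [ 0.469 -0.236  0.069]
```

View pics/c1.png

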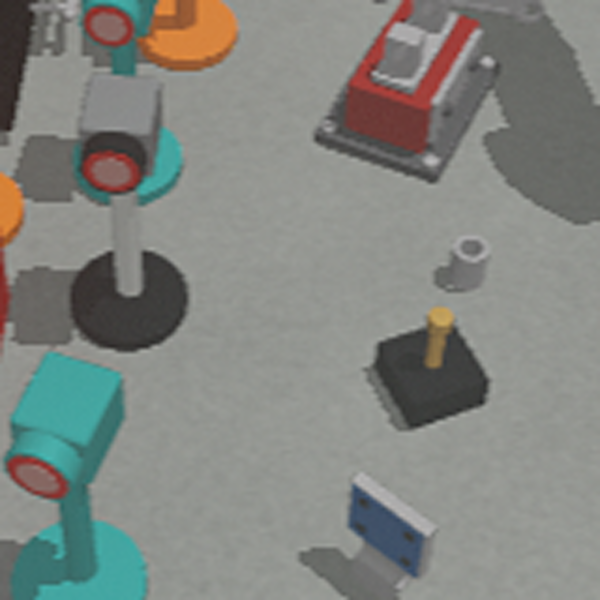

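View pics/c2.png

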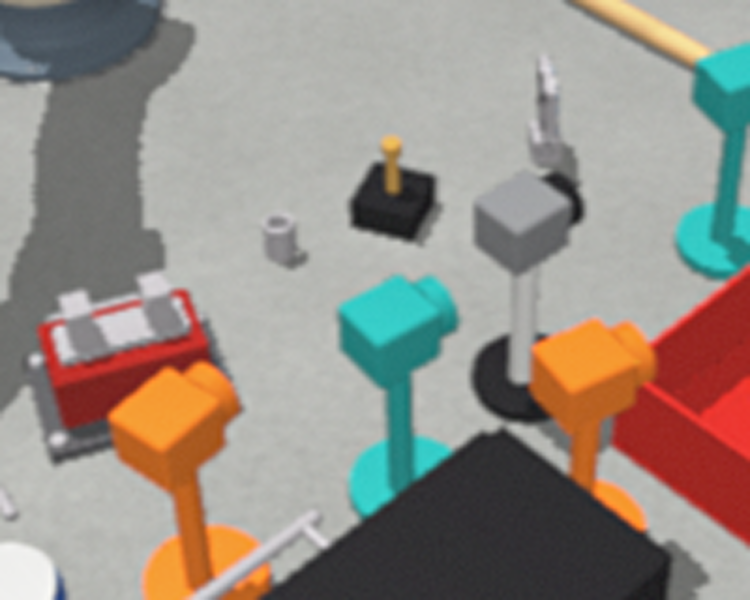

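```bash
python3 - <<'E'
from h import *
for n in ['side','scene']:
    z=np.load(n+'0.npz');d=z['d'];C=cloud(n,d)
    fl=(abs(C[...,2])<.02)&(d>0)&(C[...,0]>.35)&(C[...,0]<.8)&(abs(C[...,1])<.3);print(n,'floor z med',np.median(C[fl][:,2]))
    def reg(x,y,r,z0,z1):
        m=(d>0)&(np.hypot(C[...,0]-x,C[...,1]-y)<r)&(C[...,2]>z0)&(C[...,2]<z1);return m
    def st(l,m):
        P=C[m]
        if len(P)<4: print(l,len(P));return
        c=P.mean(0);w,V=np.linalg.eigh(np.cov(P[:,:2].T));(cc,sz,a)=cv2.minAreaRect((P[:,:2]*1000).astype(np.float32))
        print(n,l,len(P),c.round(4),'pc yaw',np.degrees(np.arctan2(V[1,1],V[0,1])).round(1),'rect',np.round(cc,1),np.round(sz,1),round(a,1))
    st('leaf top',reg(.5,.2,.06,.084,.1));st('leaf plate',reg(.5,.2,.06,.04,.1)); st('leaf knuckle',reg(.5,.2,.06,.008,.03))
    st('vhead top',reg(.69,-.02,.07,.195,.215));st('foot',reg(.69,-.03,.09,.007,.02))
    st('vhead all',reg(.69,-.02,.07,.14,.215))
    st('jamb top',reg(.48,-.24,.1,.064,.078));st('fork top',reg(.48,-.24,.1,.095,.115)); st('base',reg(.48,-.24,.12,.006,.02));
    st('pin',reg(.46,.05,.06,.08,.13));st('holder',reg(.46,.05,.06,.02,.04))
    for l,x,y in [('turq',.74,.15)]: st(l,reg(x,y,.12,.15,.23))
z=np.load('side0.npz');C=cloud('side',z['d']);
for u,v in [(292,250),(296,292),(305,138),(310,185),(262,150),(265,195),(397,210),(325,105)]:print(u,v,C[v,u].round(3))
E
```

```text
side floor z med 0.00016603401683568109
side leaf top 140 [0.4958 0.2051 0.0906] pc yaw 142.1 rect [495.8 203.7] [12.5 59.3] 52.0
side leaf plate 361 [0.4962 0.2072 0.0732] pc yaw 142.3 rect [496.  203.8] [12.9 59.5] 51.5
side leaf knuckle 99 [0.5004 0.2112 0.0208] pc yaw 147.0 rect [498.2 205.3] [22.3 32.8] 53.0
side vhead top 394 [ 0.6849 -0.0202  0.2017] pc yaw 86.6 rect [685.4 -21.1] [71.8 49.9] 85.1
side foot 577 [ 0.6852 -0.0123  0.0136] pc yaw -175.7 rect [690.3 -28.1] [145.4 111. ] 46.5
side vhead all 620 [ 0.6834 -0.0113  0.1936] pc yaw 82.7 rect [685.5 -19.7] [74.4 50.4] 86.4
side jamb top 206 [ 0.4662 -0.235   0.0693] pc yaw 55.0 rect [ 466.5 -243.9] [116.3  71.8] 64.7
side fork top 120 [ 0.4696 -0.245   0.1039] pc yaw 66.2 rect [ 468.9 -247.2] [86.9 27.4] 67.0
side base 444 [ 0.4685 -0.212   0.0111] pc yaw -147.2 rect [ 469.9 -245.6] [152.9 110.9] 67.1
side pin 27 [0.4604 0.0454 0.0827] pc yaw 92.7 rect [461.1  44.4] [15.4 15.9] 54.8
side holder 423 [0.461  0.051  0.0294] pc yaw 164.0 rect [460.5  45.4] [61.1 64.3] 25.3
side turq 902 [0.6923 0.2273 0.1946] pc yaw 65.8 rec
[... 711 characters left out ...]
2.6  71.6] 65.5
scene fork top 123 [ 0.4738 -0.2531  0.1029] pc yaw 67.6 rect [ 470.9 -250.3] [80.3 32.9] 67.4
scene base 296 [ 0.4711 -0.2901  0.0104] pc yaw 81.3 rect [ 482.  -238.8] [219.1 114.4] 64.6
scene pin 11 [0.4637 0.0403 0.0824] pc yaw 109.7 rect [462.6  39.4] [ 9.3 19.4] 7.4
scene holder 245 [0.4663 0.0379 0.0281] pc yaw 82.7 rect [462.   42.5] [61.6 67.8] 24.7
scene turq 497 [0.7026 0.2041 0.189 ] pc yaw 61.1 rect [698.4 216.2] [74.4 56. ] 74.2
292 250 [0.692 0.225 0.202]
296 292 [0.694 0.228 0.029]
305 138 [ 0.701 -0.14   0.203]
310 185 [0.674 0.014 0.183]
262 150 [ 0.809 -0.088  0.201]
265 195 [ 0.825 -0.099  0.013]
397 210 [ 0.438 -0.052  0.026]
325 105 [ 0.657 -0.289  0.204]
```

```bash
cat >> h.py <<'E'
def Rdown(deg):  # tool down with tool z axis (jaw) at heading deg
    a=np.radians(deg);x=np.array([0,0,-1.]);z=np.array([np.cos(a),np.sin(a),0]);return np.stack([x,np.cross(z,x),z],1)
def save(n,tag):
    s=sense();im,d=camera(n);cv2.imwrite(f'pics/{tag}.png',im[:,:,::-1])
    R=s['tcp_rot'];p=s['position'];np.savez(tag+'.npz',im=im,d=d,R=R,p=p);return s
def wcam(R,p):
    T=np.array(camera_params('wrist')['tool_from_camera']);return np.array(R)@T[:3,:3],np.array(R)@T[:3,3]+np.array(p)
def wcloud(f):
    z=np.load(f);d=z['d'];K=np.array(camera_params('wrist')['K']);Rc,pc=wcam(z['R'],z['p']);v,u=np.mgrid[0:400,0:640]
    c=np.stack([(u-K[0,2])/K[0,0]*d,(v-K[1,2])/K[1,1]*d,d],-1);return z['im'],d,c@Rc.T+pc
def wonz(f,u,v,zz):
    z=np.load(f);K=np.array(camera_params('wrist')['K']);Rc,pc=wcam(z['R'],z['p']);d=Rc@np.linalg.inv(K)@np.array([u,v,1.]);return pc+d*(zz-pc[2])/d[2]
E
python3 - <<'E'
from h import *
for nm,p,hs in [('jamblook',(.47,-.248,.25),range(-180,180,30)),('leaf',(.497,.203,.084),(52,-128)),('view',(.69,.11,.2),(86,-94)),('jamb',(.47,-.248,.163),(-23,157))]:
    for h in hs:
        q=inverse_kinematics(np.array(p),Rdown(h));print(nm,h,None if q is None else np.round(q,2))
E
```

```text
jamblook -180 [-0.47  0.34  1.12  1.88 -0.34  1.13 -2.36]
jamblook -150 [ 0.38  0.21  0.03  1.84 -0.01  1.1  -2.21]
jamblook -120 [ 0.45  0.21 -0.06  1.83  0.01  1.1  -1.7 ]
jamblook -90 [ 0.53  0.22 -0.15  1.83  0.04  1.1  -1.2 ]
jamblook -60 [ 0.61  0.22 -0.24  1.83  0.06  1.1  -0.7 ]
jamblook -30 [ 0.69  0.23 -0.34  1.82  0.08  1.1  -0.2 ]
jamblook 0 [ 0.78  0.24 -0.44  1.82  0.11  1.11  0.3 ]
jamblook 30 [ 0.85  0.25 -0.53  1.81  0.14  1.11  0.8 ]
jamblook 60 [ 0.92  0.27 -0.62  1.81  0.17  1.12  1.29]
jamblook 90 [ 1.    0.29 -0.72  1.81  0.21  1.13  1.78]
jamblook 120 [ 1.3   0.43 -1.17  1.79  0.43  1.2   2.1 ]
jamblook 150 [ 1.3   0.43 -1.17  1.79  0.43  1.2   2.62]
leaf 52 [ 0.29  0.65 -1.03  1.95  0.69  0.95 -0.18]
leaf -128 [-1.02  0.5   0.72  2.02 -0.46  0.79 -2.25]
view 86 [ 0.33  0.69 -0.9   1.46  0.55  1.26  0.87]
view -94 [ 0.05  0.56 -0.41  1.48  0.23  1.16 -2.04]
jamb -23 [ 0.7   0.32 -0.36  1.92  0.14  0.92 -0.13]
jamb 157 [-0.42  0.5   1.12  1.98 -0.54  1.   -2.59]
```

```bash
python3 - <<'E'
from h import *
movep(np.array([.47,-.248,.215]),Rdown(-23));sleep(.2)
s=save('wrist','wj');print(s['time_s'],s['position'])
E
```

```text
1.8583 [ 0.46967499 -0.24920913  0.21483431]
```

View pics/wj.png

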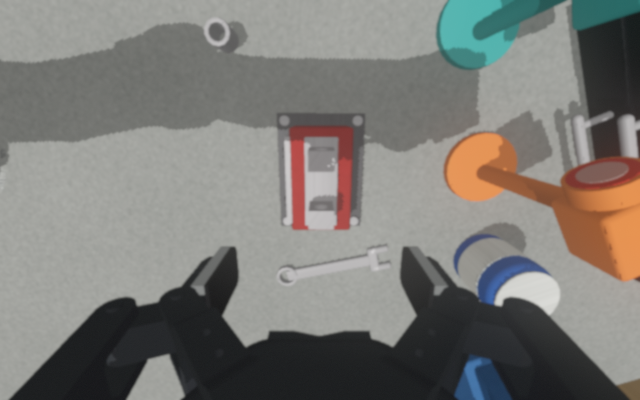

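```bash
python3 - <<'E'
from h import *
im,d,C=wcloud('wj.npz')
def st(l,x,y,r,z0,z1):
    m=(d>0)&(np.hypot(C[...,0]-x,C[...,1]-y)<r)&(C[...,2]>z0)&(C[...,2]<z1);P=C[m]
    if len(P)<5: print(l,len(P));return
    (cc,sz,a)=cv2.minAreaRect((P[:,:2]*1000).astype(np.float32))
    v,u=np.where(m);print(l,len(P),P.mean(0).round(4),'rect',np.round(cc,1),np.round(sz,1),round(a,1),'px',u.min(),u.max(),v.min(),v.max())
st('floor',.6,-.1,.05,-.02,.02)
st('forktop',.47,-.248,.1,.098,.115);st('jambtop',.47,-.248,.1,.062,.078);st('base',.47,-.248,.12,.006,.02)
st('all',.47,-.248,.12,.006,.12)
c=cv2.resize(im[100:240,260:380],None,fx=5,fy=5,interpolation=cv2.INTER_CUBIC);cv2.imwrite('pics/wjc.png',c[:600,:,::-1])
m=(C[...,2]>.098)&(C[...,2]<.115)&(d>0)
n,l,s_,ce=cv2.connectedComponentsWithStats(m.astype(np.uint8))
for i in range(1,n):
    if s_[i,4]>20: print(s_[i],ce[i],C[l==i].mean(0).round(4),cv2.minAreaRect((C[l==i][:,:2]*1000).astype(np.float32)))
E
```

```text
floor 4169 [ 0.5943 -0.1136  0.0009] rect [ 592.8 -117.8] [60.8 99.1] 66.9 px 329 415 0 58
forktop 1140 [ 0.4735 -0.2461  0.1059] rect [ 472.5 -248.6] [79.7 26. ] 67.1 px 307 334 150 228
jambtop 4998 [ 0.4718 -0.2415  0.0658] rect [ 469.8 -247.4] [118.4  74.6] 66.8 px 284 352 127 229
base 2857 [ 0.488  -0.2281  0.0116] rect [ 471.9 -249.3] [149.7 110.3] 66.9 px 276 364 113 225
all 9677 [ 0.477  -0.2376  0.0546] rect [ 471.9 -249.3] [149.7 110.3] 66.9 px 276 364 113 229
[524   0  26  15 259] [534.03861004   6.42857143] [ 0.6947 -0.173   0.106 ] ((695.23486328125, -172.9190216064453), (5.409301280975342, 16.270750045776367), 28.94647789001465)
[622 115  18  43 445] [630.5752809  135.26966292] [ 0.7642 -0.3154  0.0997] ((765.9387817382812, -317.31414794921875), (44.6292724609375, 14.923096656799316), 87.29356384277344)
[307 150  28  22 611] [320.61047463 160.4304419 ] [ 0.4843 -0.2209  0.1061] ((484.1346740722656, -221.1680145263672), (20.187997817993164, 25.969154357910156), 67.02549743652344)
[520 179  24  23 277] [529.41155235 187.50902527] [ 0.6616 -0.3252  0.1069] ((663.00146484375, -326.1756591796875), (19.78655433654785, 10.455450057983398), 45.77217483520508)
[308 208  26  21 529] [320.47069943 218.28544423] [ 0.4611 -0.2751  0.1058] ((460.7814025878906, -275.951904296875), (20.162765502929688, 25.64862823486328), 67.06397247314453)
[ 494  271   66   44 1680] [530.84642857 289.60119048] [ 0.6442 -0.448   0.1012] ((643.5493774414062, -449.39105224609375), (49.1787109375, 73.06459045410156), 55.526641845703125)
```

View pics/wjc.png

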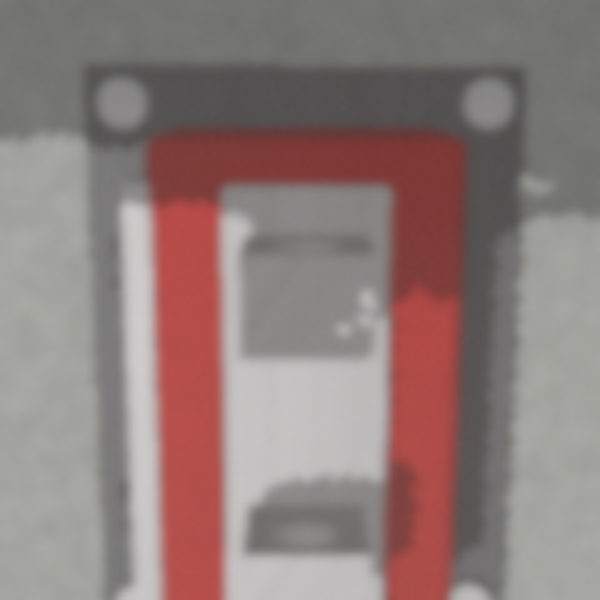

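Fork tops measured 20.2 x 26.0 mm at z 0.106, as specified. Fork centre is (0.4725, -0.2486) with the hole axis at 67.0°. Next I'll look at the viewer, then the leaf.

```bash
python3 - <<'E'
from h import *
movep(np.array([.69,0.01,.33]),Rdown(86));sleep(.2)
s=save('wrist','wv');print(s['time_s'],s['position'])
movep(np.array([.497,.203,.21]),Rdown(52));sleep(.2)
s=save('wrist','wl');print(s['time_s'],s['position'])
def comp(f,z0,z1,mn=30):
    im,d,C=wcloud(f);m=(C[...,2]>z0)&(C[...,2]<z1)&(d>0);m[230:]&=False
    n,l,s_,ce=cv2.connectedComponentsWithStats(m.astype(np.uint8))
    for i in range(1,n):
        if s_[i,4]>mn: print(f,z0,s_[i],C[l==i].mean(0).round(4),[np.round(x,1) for x in cv2.minAreaRect((C[l==i][:,:2]*1000).astype(np.float32))])
comp('wv.npz',.195,.215);comp('wv.npz',.15,.215);comp('wv.npz',.007,.025)
comp('wl.npz',.084,.1);comp('wl.npz',.05,.1);comp('wl.npz',.01,.03)
E
```

```text
3.45 [0.68974086 0.00879241 0.32979221]
4.8417 [0.49805943 0.20246478 0.2102279 ]
wv.npz 0.195 [ 477  151   79   55 3056] [0.6951 0.2132 0.2028] [array([697.6, 218.5]), array([72.6, 50.1]), np.float64(73.0)]
wv.npz 0.195 [   0  163   45   51 1603] [ 0.6678 -0.3091  0.2019] [array([ 673.1, -309.2]), array([38.7, 59.8]), np.float64(68.7)]
wv.npz 0.195 [ 254  164   70   48 2877] [ 0.6868 -0.0249  0.2032] [array([688.5, -23.1]), array([72. , 49.9]), np.float64(87.6)]
wv.npz 0.195 [ 122  186   74   44 2736] [ 0.7001 -0.1664  0.2031] [array([ 701.5, -166.3]), array([71.8, 46.9]), np.float64(83.4)]
wv.npz 0.15 [ 462  147   94   59 3906] [0.6934 0.2079 0.1978] [array([697.5, 218.1]), array([73.4, 50.1]), np.float64(73.0)]
wv.npz 0.15 [   0  158   68   56 2874] [ 0.6654 -0.3034  0.1929] [array([ 666.3, -315.2]), array([51. , 50.9]), np.float64(5.7)]
wv.npz 0.15 [ 254  160   70   52 3247] [ 0.6848 -0.0238  0.2009] [array([688.5, -23.1]), array([72.3, 50. ]), np.float64(87.3)]
wv.npz 0.15 [ 122  180   85   50 3664] [ 0.6982 -0.1616  0.1977] [array([ 702.3, -165.9]), array([73.1, 49.1]), np.floa
[... 2519 characters left out ...]
   7  41] [0.7795 0.4692 0.0527] [array([779.5, 469.5]), array([13. ,  2.6]), np.float64(88.0)]
wl.npz 0.01 [ 404    0  140  144 5550] [0.5139 0.4058 0.0233] [array([518. , 395.9]), array([217.7, 104. ]), np.float64(19.7)]
wl.npz 0.01 [309 162   6  28 154] [0.4919 0.1948 0.0264] [array([492.2, 194.7]), array([ 6.5, 32.1]), np.float64(52.3)]
wl.npz 0.01 [325 162   5  28 134] [0.5032 0.2108 0.0264] [array([504.4, 209.9]), array([ 5.5, 32. ]), np.float64(51.5)]
wl.npz 0.01 [193 197  48  33 343] [0.4515 0.0703 0.0202] [array([453.4,  70.8]), array([63.5, 20.6]), np.float64(6.6)]
wl.npz 0.01 [578 212  45  18 382] [0.7796 0.4599 0.0196] [array([779.6, 457.2]), array([ 4.2, 43. ]), np.float64(0.0)]
```

View pics/wv.png

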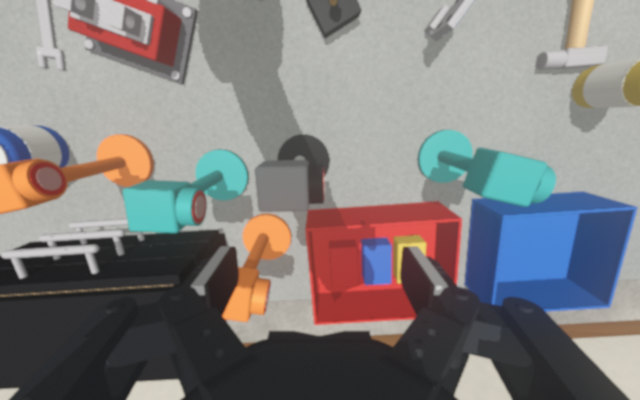

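View pics/wl.png

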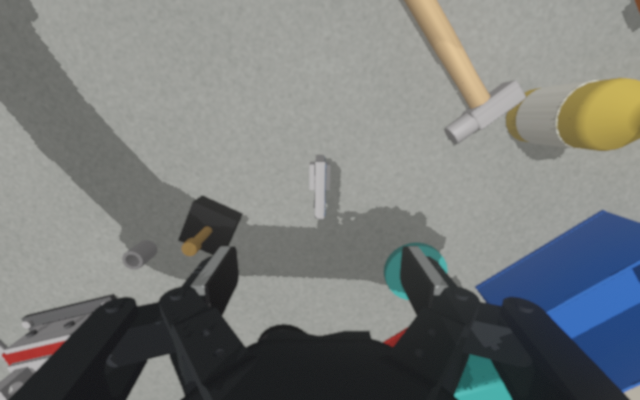

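```bash
python3 - <<'E'
from h import *
im=cv2.imread('pics/side0.png')[:,:,::-1].astype(int)
m=((im[...,0]>im[...,1]+50)&(im[...,0]>im[...,2]+50));sub=np.zeros_like(m);sub[165:200,290:325]=m[165:200,290:325];v,u=np.where(sub)
e=cv2.minAreaRect(np.stack([u,v],1).astype(np.float32));print(len(u),e,onz('side',e[0][0],e[0][1],.18))
g=(im.max(-1)<75);b=np.zeros_like(g);b[195:240,285:335]=g[195:240,285:335]
n,l,s_,ce=cv2.connectedComponentsWithStats(b.astype(np.uint8));i=1+s_[1:,4].argmax();v,u=np.where(l==i);print(s_[i])
P=np.array([onz('side',a,c,.015)[:2]*1000 for a,c in zip(u,v)],np.float32);print('foot',cv2.minEnclosingCircle(P))
movep(np.array([.4983,.2020,.16]),Rdown(51.8))
r=move_l(np.array([.4983,.2020,.082]),feed=.06,until_force=8);s=sense();print(r,s['position'],s['wrist_force'],s['time_s'])
E
```

```text
70 ((304.0, 185.0), (10.0, 14.0), 90.0) [0.68910318 0.01203673 0.18      ]
[294 207  31  27 560]
foot ((685.55126953125, -11.803078651428223), 48.515830993652344)
False [0.4986058  0.20217981 0.08240782] [0.23838563 0.11656463 0.1396257 ] 6.6583
```

```bash
python3 - <<'E'
from h import *
command_gripper(0.0,80);s=sense();print(s['finger_gap'],s['wrist_force'],s['ft_torque'])
move_l(np.array([.4983,.2020,.2]),feed=.12);sleep(.3);s=save('wrist','wg');save('side','sg');print(s['finger_gap'],s['wrist_force'],s['ft_torque'],s['time_s'],s['position'])
im=cv2.imread('pics/sg.png');cv2.imwrite('pics/sgc.png',cv2.resize(im[180:310,300:460],(720,585),interpolation=cv2.INTER_CUBIC))
E
```

```text
0.00010596474889269316 [-0.03089726  1.4641265   3.86773627] [ 0.14699069 -0.0470637  -0.0052313 ]
0.0001399983022441409 [0.36522233 0.54097487 0.0060271 ] [-0.01473102  0.01628713 -0.01301915] 8.8583 [0.49809116 0.20195838 0.19957491]
```

View pics/wg.png

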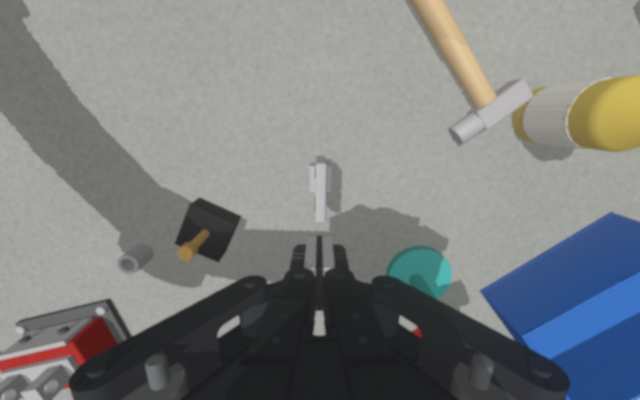

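View pics/sgc.png

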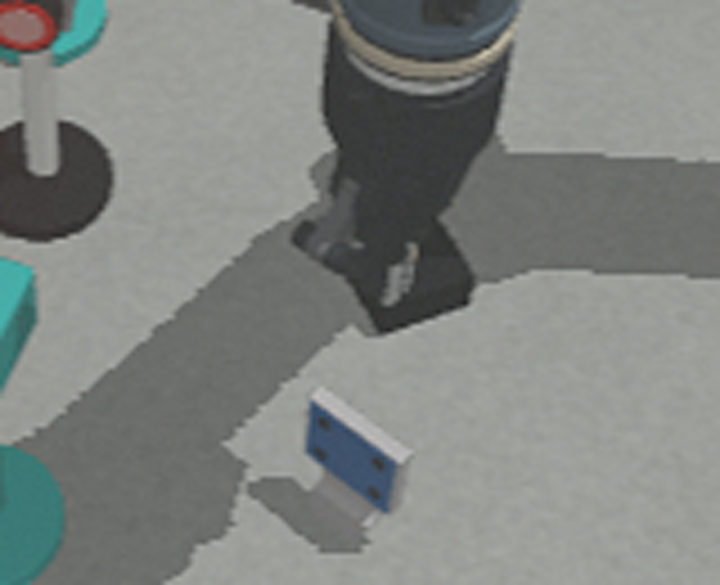

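```bash
python3 - <<'E'
from h import *
def comp(f,z0,z1,mn=30):
    im,d,C=wcloud(f);m=(C[...,2]>z0)&(C[...,2]<z1)&(d>0);m[230:]=False;m[:,:280]=False;m[:,360:]=False
    n,l,s_,ce=cv2.connectedComponentsWithStats(m.astype(np.uint8))
    for i in range(1,n):
        if s_[i,4]>mn: print(f,z0,s_[i],C[l==i].mean(0).round(4),[np.round(x,1) for x in cv2.minAreaRect((C[l==i][:,:2]*1000).astype(np.float32))])
for f in ['wl.npz','wg.npz']:comp(f,.084,.1);comp(f,.01,.03)
im,d,C=wcloud('wg.npz');z=np.load('wg.npz')
T=(C-z['p'])@z['R']
for v in (226,234,242,250,262,275):
    print(v,[(u,T[v,u].round(3).tolist()) for u in (296,302,308,314,320,326,332,338,344) if d[v,u]>0])
cv2.imwrite('pics/wgc.png',cv2.resize(im[150:350,220:420],(600,600),interpolation=cv2.INTER_CUBIC)[:,:,::-1])
E
```

```text
wl.npz 0.084 [314 160  11  59 605] [0.4976 0.2028 0.0927] [array([498.3, 202. ]), array([10.4, 60.1]), np.float64(51.8)]
wl.npz 0.01 [309 162   6  28 154] [0.4919 0.1948 0.0264] [array([492.2, 194.7]), array([ 6.5, 32.1]), np.float64(52.3)]
wl.npz 0.01 [325 162   5  28 134] [0.5032 0.2108 0.0264] [array([504.4, 209.9]), array([ 5.5, 32. ]), np.float64(51.5)]
wg.npz 0.084 [314 162  12  60 640] [0.4968 0.2034 0.0927] [array([498.1, 202.1]), array([11. , 59.5]), np.float64(51.6)]
wg.npz 0.01 [309 163   6  29 161] [0.4915 0.1948 0.0265] [array([492.2, 194.4]), array([ 6.2, 32.4]), np.float64(51.6)]
wg.npz 0.01 [326 164   5  28 131] [0.503  0.2111 0.0266] [array([504.4, 210.1]), array([ 5.2, 31.7]), np.float64(51.4)]
226 [(296, [0.198, -0.072, -0.032]), (302, [0.198, -0.073, -0.024]), (308, [0.199, -0.073, -0.015]), (314, [0.199, -0.073, -0.007]), (320, [0.198, -0.072, 0.001]), (326, [0.198, -0.072, 0.009]), (332, [0.199, -0.073, 0.018]), (338, [0.198, -0.072, 0.026]), (344, [0.199, -0.073, 0.034])]
234 [(296, [0.199, -0.085, -0.032]), (302, [0.198, -0.084, -0.024]), (308, [0.199, -0.085,
[... 623 characters left out ...]
011, 0.0]), (326, [-0.033, 0.01, 0.003]), (332, [-0.033, 0.01, 0.006]), (338, [-0.025, 0.006, 0.01]), (344, [-0.026, 0.007, 0.013])]
262 [(296, [-0.036, 0.006, -0.011]), (302, [-0.038, 0.007, -0.008]), (308, [-0.045, 0.01, -0.005]), (314, [-0.045, 0.011, -0.002]), (320, [-0.045, 0.01, 0.0]), (326, [-0.046, 0.011, 0.003]), (332, [-0.045, 0.01, 0.006]), (338, [-0.038, 0.007, 0.009]), (344, [-0.038, 0.007, 0.012])]
275 [(296, [-0.059, 0.013, -0.009]), (302, [-0.057, 0.012, -0.007]), (308, [-0.056, 0.011, -0.005]), (314, [-0.049, 0.006, -0.002]), (320, [-0.049, 0.007, 0.0]), (326, [-0.056, 0.011, 0.003]), (332, [-0.056, 0.011, 0.005]), (338, [-0.059, 0.013, 0.007]), (344, [-0.059, 0.013, 0.01])]
```

View pics/wgc.png

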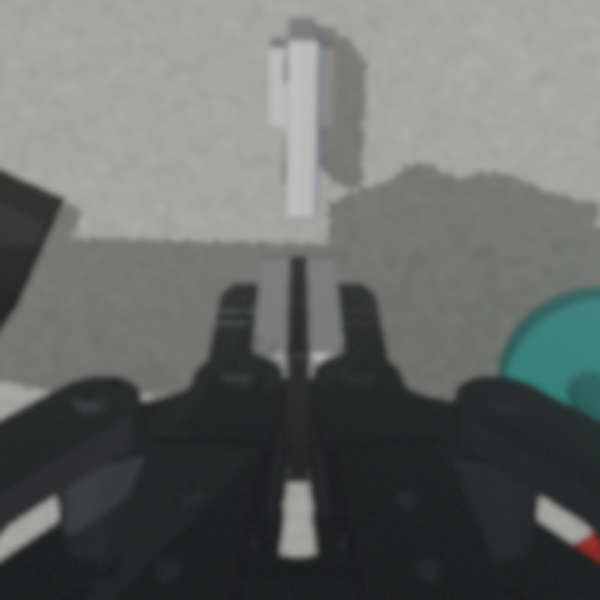

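The fingers shut on nothing, and the leaf hasn't moved. The wrist depth puts the fingertips about 24 mm *behind* the reported TCP, where the spec says 25 mm ahead. I'll check that against the side camera before acting on it.

```bash
python3 - <<'E'
from h import *
z=np.load('sg.npz');d=z['d'];C=cloud('side',d);p=z['p'];print(p)
m=(d>0)&(np.hypot(C[...,0]-p[0],C[...,1]-p[1])<.07)&(C[...,2]>.12)&(C[...,2]<.32)
P=C[m];print('lowest z',np.sort(P[:,2])[:15].round(3))
i=np.argsort(P[:,2])[:15];print(P[i].mean(0).round(4))
print('px stated tip',proj('side',p-[0,0,.025]),'measured tip',proj('side',p+[0,0,.024]))
v,u=np.where(m);k=np.argsort(-v)[:5];print(list(zip(u[k],v[k])))
z=np.load('scene0.npz');C=cloud('scene',z['d']);d=z['d'];p=np.array([.2859,-.6108,.22])
m=(d>0)&(np.hypot(C[...,0]-p[0],C[...,1]-p[1])<.08)&(C[...,2]>.1);print('start scene lowest',np.sort(C[m][:,2])[:10].round(3))
E
```

```text
[0.49816284 0.20199226 0.19971617]
lowest z [0.21  0.212 0.214 0.215 0.215 0.216 0.216 0.216 0.217 0.217 0.218 0.218
 0.219 0.219 0.219]
[0.492  0.2103 0.2162]
px stated tip [382.05580521 253.04864096] measured tip [384.1033017 239.7493948]
[(np.int64(387), np.int64(247)), (np.int64(386), np.int64(247)), (np.int64(385), np.int64(247)), (np.int64(388), np.int64(246)), (np.int64(387), np.int64(246))]
start scene lowest [0.242 0.242 0.244 0.244 0.245 0.246 0.246 0.246 0.247 0.247]
```

The side camera agrees the fingers are short. With the gripper shut, the tips are 14–20 mm behind the reported TCP, about 40 mm off the stated value. That also explains closing above the plate. I'll regrasp 40 mm lower, with a force guard, and check the result.

```bash
python3 - <<'E'
from h import *
command_gripper(0.085,80)
r=move_l(np.array([.4983,.2020,.042]),feed=.1,until_force=8);s=sense();print(r,s['position'],s['wrist_force'],s['time_s'])
if not r:
    command_gripper(0.0,80);s=sense();print(s['finger_gap'],s['wrist_force'],s['ft_torque'])
    save('wrist','wg2')
E
```

```text
False [0.49873058 0.20220371 0.04257043] [ 0.31052614  0.2662618  -0.09347818] 11.475
0.009001420459914462 [0.42607324 0.46301731 0.44591657] [-0.04261431  0.08201097 -0.00940716]
```

View pics/wg2.png

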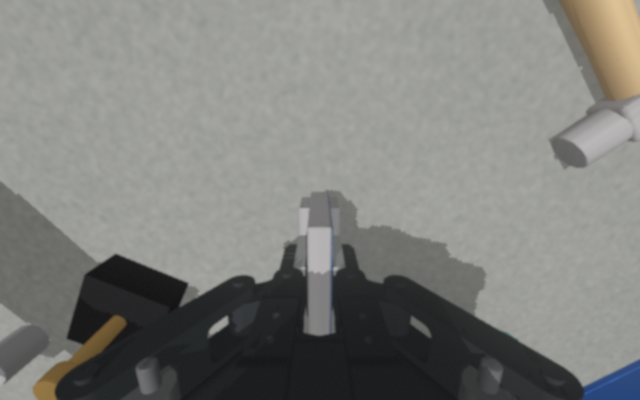

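Gripped, gap 9.0 mm. In the wrist view the plate sits between the pads at about (319,270). Next: lift, check, go above the viewing pose, lower with blue towards the lens.

```bash
python3 - <<'E'
from h import *
p=sense()['position']
move_l(np.array([p[0],p[1],.29]),feed=.15);s=sense();print(s['finger_gap'],s['wrist_force'],s['time_s'])
ax=np.radians(87.4);L=np.array([.690,.0125]);c=L+.10*np.array([np.cos(ax),np.sin(ax)])
movep(np.array([c[0],c[1],.29]),Rdown(87.4-180))
move_l(np.array([c[0],c[1],.158]),feed=.12)
sleep(.3);s=save('wrist','wb');save('side','sb');save('scene','cb');print(s['position'],s['wrist_force'],s['ft_torque'],s['finger_gap'],s['time_s'])
im=cv2.imread('pics/sb.png');cv2.imwrite('pics/sbc.png',cv2.resize(im[130:270,250:400],(640,597),interpolation=cv2.INTER_CUBIC))
im=cv2.imread('pics/cb.png');cv2.imwrite('pics/cbc.png',cv2.resize(im[120:260,270:420],(640,597),interpolation=cv2.INTER_CUBIC))
E
```

```text
0.008941487331686123 [ 0.0223495  0.0341701 -4.1558209] 14.0
[0.69469878 0.11243005 0.15846626] [ 0.31825309  0.49773278 -3.09927172] [-0.00610445  0.00465171 -0.03091243] 0.008931558506609406 17.4167
```

View pics/sbc.png

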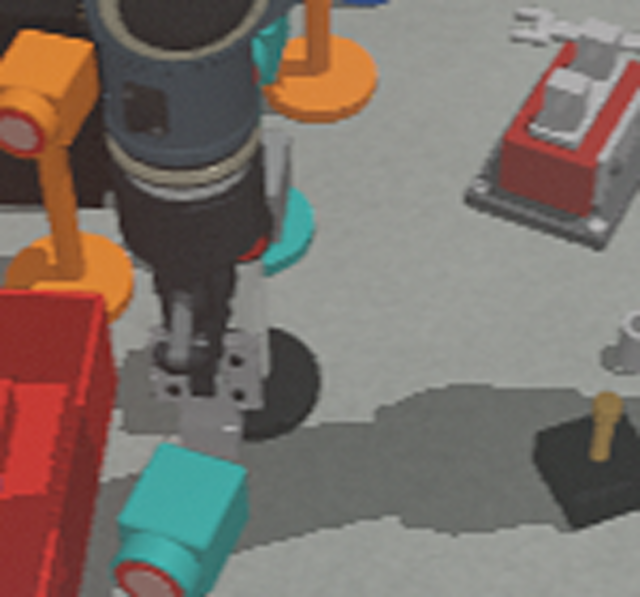

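View pics/cbc.png

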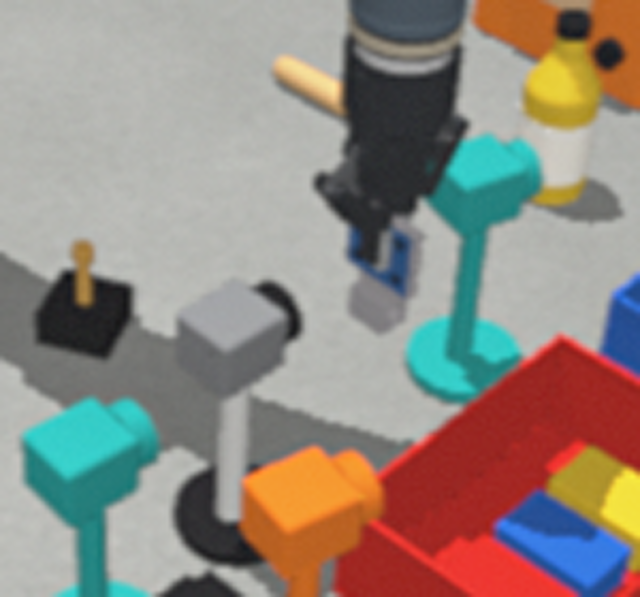

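View pics/wb.png

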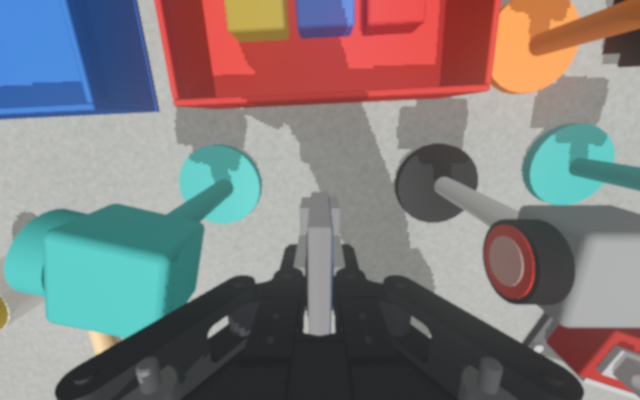

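Blue faces the grey viewer: plate at (380,250) in the scene crop, lens ring at (511,262) in the wrist view. I'll measure the distance and squareness from these frames.

```bash
python3 - <<'E'
from h import *
im,d,C=wcloud('wb.npz');i=im.astype(int)
m=(i[...,0]>i[...,1]+40)&(d>0)&(C[...,2]>.15)&(C[...,2]<.21);m[:,:480]=False;m[:,560:]=False
v,u=np.where(m);P=C[m];r=cv2.minAreaRect(np.stack([u,v],1).astype(np.float32));print('ring',len(u),r,P.mean(0).round(4),P.min(0).round(4),P.max(0).round(4))
h=cv2.convexHull(np.stack([u,v],1).astype(np.int32));e=cv2.fitEllipse(h);print(e)
fm=np.zeros(d.shape,np.uint8);cv2.fillConvexPoly(fm,h,1);Q=C[(fm>0)&(d>0)];c=Q.mean(0);w,V=np.linalg.eigh(np.cov((Q-c).T));print('disk centre',c.round(4),'normal',V[:,0].round(3),w, 'hd',np.degrees(np.arctan2(V[1,0],V[0,0])))
# head top + knuckle/plate
for l,x,y,R,a,b in [('head top',.689,-.02,.06,.195,.215)]:
    m=(d>0)&(np.hypot(C[...,0]-x,C[...,1]-y)<R)&(C[...,2]>a)&(C[...,2]<b);print(l,cv2.minAreaRect((C[m][:,:2]*1000).astype(np.float32)))
for n,f in [('side','sb'),('scene','cb')]:
    z=np.load(f+'.npz');d=z['d'];C=cloud(n,d)
    m=(d>0)&(np.hypot(C[...,0]-.6945,C[...,1]-.1125)<.04)&(C[...,2]>.11)&(C[...,2]<.172);P=C[m]
    print(n,len(P),P.mean(0).round(4),P.min(0).round(4),P.max(0).round(4))
    for a,b in [(.115,.14),(.152,.168)]:
        q=P[(P[:,2]>a)&(P[:,2]<b)];print(a,len(q),q.mean(0).round(4) if len(q) else'',cv2.minAreaRect((q[:,:2]*1000).astype(np.float32)))
# wrist view of leaf
im,d,C=wcloud('wb.npz')
for a,b in [(.205,.212),(.2,.22),(.13,.148)]:
    m=(d>0)&(np.hypot(C[...,0]-.6945,C[...,1]-.1125)<.04)&(C[...,2]>a)&(C[...,2]<b);m[:,:295]=0;m[:,345:]=0
    q=C[m];print('w',a,len(q));print(q.mean(0).round(4),cv2.minAreaRect((q[:,:2]*1000).astype(np.float32)))
E
```

```text
ring 1566 ((510.0, 261.5), (73.0, 50.0), 90.0) [0.6924 0.013  0.1864] [0.6718 0.0105 0.1631] [0.7101 0.0152 0.2017]
((509.7912902832031, 261.4154357910156), (49.213111877441406, 75.60270690917969), 165.19866943359375)
disk centre [0.6919 0.0133 0.1849] normal [-0.05  -0.999 -0.013] [3.58430924e-07 8.95219495e-05 9.22339896e-05] hd -92.85945311979691
head top ((689.5099487304688, -13.688047409057617), (56.48876190185547, 51.16402053833008), 89.57959747314453)
side 264 [0.6908 0.1195 0.1459] [0.6624 0.1004 0.1164] [0.722  0.1285 0.1718]
0.115 89 [0.69   0.1223 0.1288] ((687.8759765625, 120.10157775878906), (41.297088623046875, 21.068906784057617), 30.97530746459961)
0.152 84 [0.69   0.117  0.1596] ((692.186279296875, 116.61767578125), (5.086345672607422, 59.01816940307617), 87.58374786376953)
scene 215 [0.6987 0.1036 0.1434] [0.665  0.0934 0.1124] [0.7254 0.1203 0.1717]
0.115 89 [0.6991 0.1024 0.1279] ((693.814453125, 106.05391693115234), (35.05885314941406, 27.061668395996094), 2.7113893032073975)
0.152 63 [0.6997 0.1048 0.1597] ((695.6241455078125, 108.6446533203125), (16.612228393554688, 60.10103988647461), 84.7633285522461)
w 0.205 3074
[0.7017 0.1114 0.2091] ((699.3641357421875, 110.08747863769531), (54.402069091796875, 20.989538192749023), 6.810757637023926)
w 0.2 3824
[0.7022 0.1113 0.2095] ((699.632080078125, 112.54625701904297), (21.544260025024414, 54.0434455871582), 77.52517700195312)
w 0.13 531
[0.7049 0.112  0.1422] ((702.6321411132812, 111.47611999511719), (25.878074645996094, 19.149120330810547), 86.95502471923828)
```

The lens measures (0.691, 0.013) with its axis at about 87.2°, so the plate sits 99 mm in front, square and at the right height. Hold, then raise, turn and show the bare face.

```bash
python3 - <<'E'
from h import *
sleep(1.8);s=sense();print(s['time_s'],np.abs(s['qd']).max())
c=np.array([.6951,.1127])
move_l(np.array([c[0],c[1],.29]),feed=.15)
movep(np.array([c[0],c[1],.29]),Rdown(87.3))
move_l(np.array([c[0],c[1],.1583]),feed=.12)
sleep(2.);s=save('scene','cr');save('side','sr');save('wrist','wr');print(s['position'],s['wrist_force'],s['finger_gap'],s['time_s'])
for n,f in [('side','sr'),('scene','cr')]:
    z=np.load(f+'.npz');d=z['d'];C=cloud(n,d)
    m=(d>0)&(np.hypot(C[...,0]-.6945,C[...,1]-.1125)<.04)&(C[...,2]>.152)&(C[...,2]<.168);q=C[m];print(n,len(q),q.mean(0).round(4),cv2.minAreaRect((q[:,:2]*1000).astype(np.float32)))
im=cv2.imread('pics/sr.png');a=cv2.resize(im[130:270,250:400],(400,373),interpolation=cv2.INTER_CUBIC)
im=cv2.imread('pics/cr.png');b=cv2.resize(im[120:260,270:420],(400,373),interpolation=cv2.INTER_CUBIC)
cv2.imwrite('pics/rr.png',np.hstack([a,b]))
E
```

```text
19.3667 0.0020852983213569135
[0.69509437 0.11271324 0.15831477] [-0.01042761  0.41303908 -4.83381657] 0.009301226294665397 26.0917
side 83 [0.6904 0.1178 0.1593] ((691.4830932617188, 117.58697509765625), (5.487706184387207, 57.888973236083984), 89.447509765625)
scene 60 [0.6989 0.1059 0.1596] ((696.3065185546875, 105.76820373535156), (59.86532211303711, 14.657173156738281), 5.501838684082031)
```

View pics/rr.png

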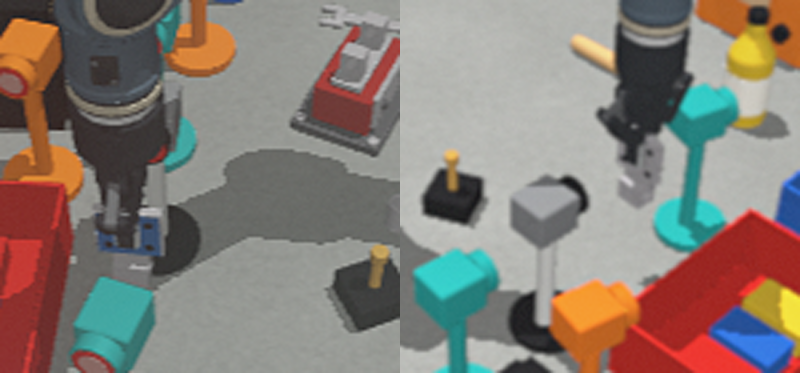

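View pics/wr.png

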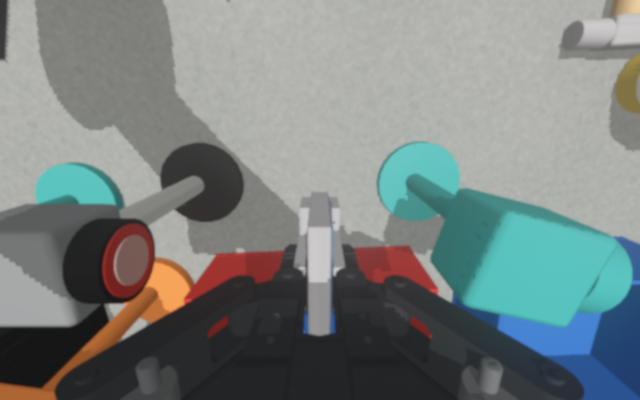

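The bare face is now towards the lens, in the same place and steady. Next I'll go high to the fork, hover over it and check alignment.

```bash
python3 - <<'E'
from h import *
move_l(np.array([.6951,.1127,.33]),feed=.2)
movep(np.array([.4725,-.2486,.30]),Rdown(-22.95))
move_l(np.array([.4725,-.2486,.17]),feed=.12);sleep(.3)
s=save('wrist','wf');save('side','sf');save('scene','cf');print(s['position'],s['wrist_force'],s['finger_gap'],s['time_s'],np.round(s['tcp_rot'],4).tolist())
im=cv2.imread('pics/sf.png');a=cv2.resize(im[80:220,320:460],(400,400),interpolation=cv2.INTER_CUBIC)
im=cv2.imread('pics/cf.png');b=cv2.resize(im[150:290,150:290],(400,400),interpolation=cv2.INTER_CUBIC)
cv2.imwrite('pics/ff.png',np.hstack([a,b]))
E
```

```text
[ 0.47265851 -0.24870874  0.17037918] [ 0.24718828  1.03498643 -3.70079167] 0.0085821215896488 30.35 [[0.0006, 0.39, 0.9208], [-0.0004, 0.9208, -0.39], [-1.0, -0.0002, 0.0007]]
```

View pics/ff.png

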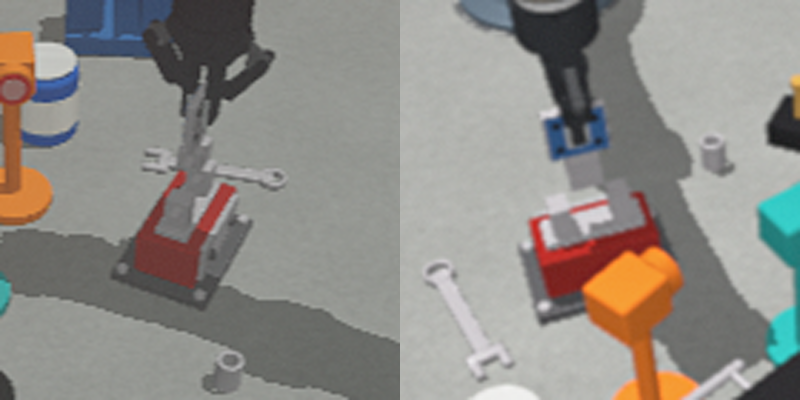

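View pics/wf.png

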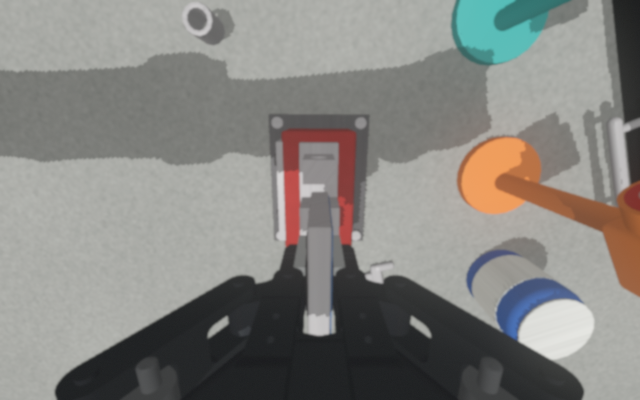

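```bash
python3 - <<'E'
from h import *
im,d,C=wcloud('wf.npz');z=np.load('wf.npz');T=(C-z['p'])@z['R']
m=(C[...,2]>.1)&(C[...,2]<.112)&(d>0)&(np.hypot(C[...,0]-.4725,C[...,1]+.2486)<.06)
n,l,s_,ce=cv2.connectedComponentsWithStats(m.astype(np.uint8))
for i in range(1,n):
    if s_[i,4]>20: print('fork',s_[i],T[l==i].mean(0).round(4),T[l==i].min(0).round(4),T[l==i].max(0).round(4))
# leaf surfaces in tool frame along centre columns
for v in range(188,345,8): print(v,[(T[v,u]*1000).round(1).tolist() for u in (306,319,333)])
for f in('wg2','wr'):
    im,d,C=wcloud(f+'.npz');z=np.load(f+'.npz');T2=(C-z['p'])@z['R']
    print(f,[(T2[v,319]*1000).round(1).tolist() for v in (196,204,220,260,320,332)])
c=cv2.resize(np.load('wf.npz')['im'][140:340,240:400],(600,750))[:600];cv2.imwrite('pics/wfc.png',c[:,:,::-1])
E
```

```text
fork [302 158  33  26 823] [ 0.0643  0.0304 -0.0001] [ 0.0616  0.0201 -0.013 ] [0.0704 0.0399 0.0129]
188 [[98.6, 7.3, -11.4], [98.7, 7.3, 0.8], [97.8, 7.5, 14.0]]
196 [[100.0, -1.0, -11.6], [-6.6, 30.1, 0.8], [100.4, -1.1, 14.2]]
204 [[22.8, 15.9, -7.9], [-20.5, 29.9, 0.8], [22.9, 15.9, 10.2]]
212 [[16.3, 12.6, -7.7], [-34.1, 30.4, 0.8], [14.8, 13.1, 9.9]]
220 [[14.7, 7.6, -7.7], [-42.3, 29.7, 0.8], [16.0, 7.1, 10.0]]
228 [[14.5, 2.0, -7.7], [-51.0, 29.6, 0.8], [14.9, 1.9, 10.1]]
236 [[-40.7, 21.4, -5.0], [-51.1, 26.1, 0.8], [-17.2, 10.7, 8.4]]
244 [[-42.1, 18.2, -5.0], [-51.1, 22.6, 0.8], [-27.0, 10.8, 7.9]]
252 [[-35.1, 10.6, -5.4], [-51.0, 18.9, 0.8], [-35.4, 10.7, 7.5]]
260 [[-41.3, 9.8, -5.1], [-51.4, 15.4, 0.8], [-41.9, 10.1, 7.2]]
268 [[-49.4, 10.5, -4.7], [-154.1, 73.0, 0.8], [-47.6, 9.4, 6.9]]
276 [[-48.7, 6.2, -4.8], [-51.0, 7.6, 0.8], [-49.8, 6.8, 6.8]]
284 [[-47.8, 1.5, -4.9], [-51.0, 3.7, 0.8], [-51.7, 4.1, 6.8]]
292 [[-49.2, -1.6, -4.9], [-51.7, 0.2, 0.8], [-53.6, 1.5, 6.7]]
300 [[-49.6, -5.4, -4.9], [-50.5, -4.8, 0.8], [-54.7, -1.6, 6.7]]
308 [[-48.1, -10.8, -5.1], [-51.1, -8.4, 0.8], [-55.0, -5.4, 6.8]]
316 [[169.1, -196.0, -17.2], [-50.4, -13.3, 0.8], [169.0, -195.8, 20.6]]
324 [[169.1, -209.5, -17.4], [-52.3, -16.0, 0.8], [169.9, -210.2, 20.8]]
332 [[168.8, -223.1, -17.5], [-51.6, -21.0, 0.8], [168.8, -223.0, 21.0]]
340 [[-154.1, 73.0, 0.8], [-89.2, 10.7, 0.8], [-89.1, 10.6, 4.9]]
wg2 [[-7.2, 30.2, 0.8], [-20.8, 30.0, 0.8], [-43.9, 30.3, 0.8], [-51.9, 15.7, 0.8], [-51.0, -14.9, 0.8], [-51.3, -21.2, 0.8]]
wr [[-6.4, 30.0, 0.8], [-22.3, 30.5, 0.8], [-43.3, 30.1, 0.8], [-50.9, 15.2, 0.8], [-50.5, -15.3, 0.8], [-50.9, -21.5, 0.8]]
```

View pics/wfc.png

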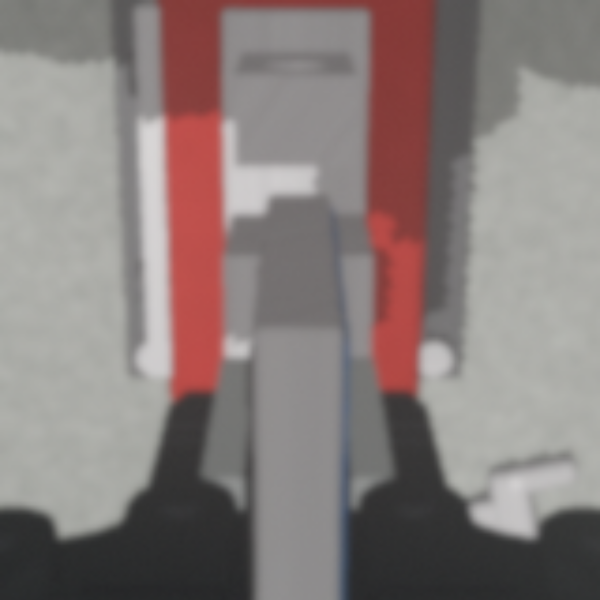

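Relative to the tool, the fork is centred at y 0 and z 0. The leaf's knuckle end is at y 15.9, leaving a 4.1 mm end gap, and the leaf sits +1.2 mm across the jaws. The required descent is 49.3 mm. I'll correct the 1.2 mm and lower with a force guard.

```bash
python3 - <<'E'
from h import *
t=np.array([.4714,-.2481,.17]);move_l(t,feed=.05)
t[2]=.121;r=move_l(t,feed=.05,until_force=5);sleep(.4)
s=save('wrist','we');save('side','se');save('scene','ce');print(r,s['position'],s['wrist_force'],s['ft_torque'],s['finger_gap'],s['time_s'])
im,d,C=wcloud('we.npz');z=np.load('we.npz');T=(C-z['p'])@z['R']
m=(C[...,2]>.1)&(C[...,2]<.111)&(d>0)&(T[...,1]>.005)&(np.hypot(C[...,0]-.4725,C[...,1]+.2486)<.06)
n,l,s_,ce=cv2.connectedComponentsWithStats(m.astype(np.uint8))
for i in range(1,n):
    if s_[i,4]>20: print('fork',s_[i],T[l==i].mean(0).round(4),T[l==i].min(0).round(4),T[l==i].max(0).round(4),np.median(T[l==i],0))
im=cv2.imread('pics/se.png');a=cv2.resize(im[100:200,340:440],(400,400),interpolation=cv2.INTER_CUBIC)
im=cv2.imread('pics/ce.png');b=cv2.resize(im[180:280,170:270],(400,400),interpolation=cv2.INTER_CUBIC)
cv2.imwrite('pics/ee.png',np.hstack([a,b]))
c=cv2.resize(np.load('we.npz')['im'][140:340,240:400],(600,750))[:600];cv2.imwrite('pics/wec.png',c[:,:,::-1])
E
```

```text
False [ 0.47143047 -0.24813894  0.12109245] [-0.60466372 -0.30716452 -4.84153216] [ 0.03588403 -0.00865212  0.0073835 ] 0.009223880817063377 32.2833
fork [ 300  170   41   33 1142] [0.0151 0.0315 0.0016] [ 0.0129  0.0195 -0.0114] [0.0204 0.0401 0.0143] [0.01499753 0.03183433 0.00204824]
fork [299 205  10  20 176] [ 0.0154  0.0116 -0.0095] [ 0.0134  0.0051 -0.0123] [ 0.021   0.0164 -0.0063] [ 0.01496172  0.01170528 -0.00953511]
fork [330 205   9  20 154] [0.0155 0.0117 0.0109] [0.0128 0.005  0.0079] [0.0209 0.0167 0.0133] [0.01508468 0.0120557  0.01071221]
```

View pics/ee.png

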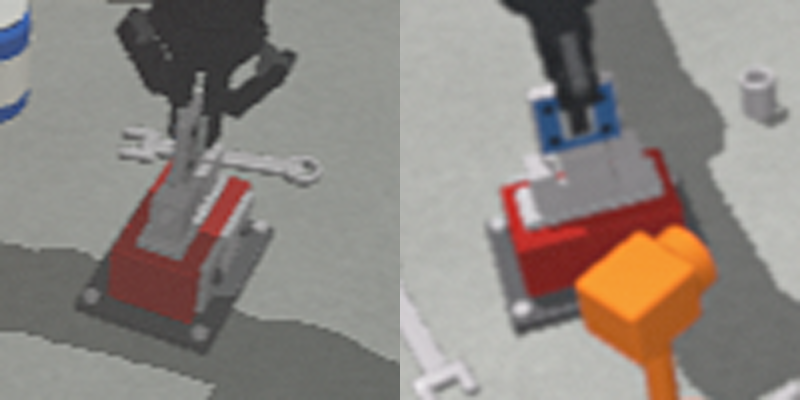

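View pics/wec.png

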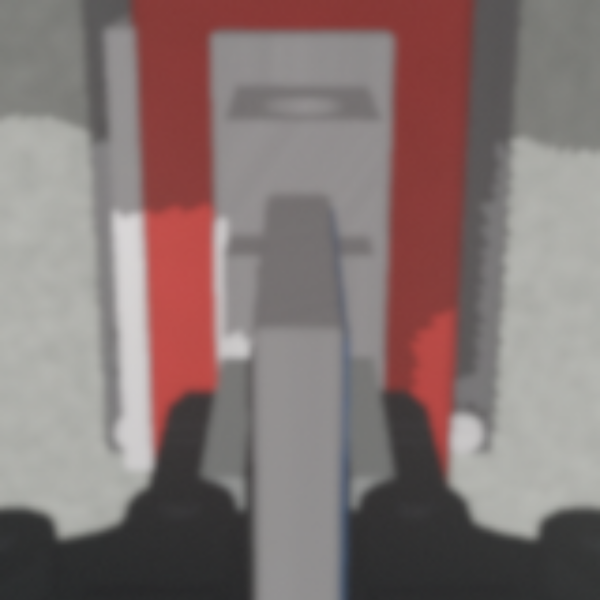

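The leaf's knuckle top (tool x 15.03 mm) is level with the fork's top (15.00 mm). Centres agree within 0.3 mm, and the wrist force is still just the leaf's weight. Handing in.

```bash
python3 - <<'E'
from h import *
print(finish_job());s=sense();print(s['time_s'],s['position'],s['finger_gap'],s['wrist_force'])
E
```

```text
the job is handed in; nothing more can be done
None
the job is handed in; nothing more can be done
```

I finished the job and handed it in at about 32 s on the robot's clock. The leaf went to the inspection camera, was shown blue face first and then bare face, and is now held in the gripper between the two fork knuckles.

- **Missed first grasp:** the first close caught nothing. The fingertips are about 40 mm shorter than the description says, at roughly 14–20 mm behind the reported TCP instead of 25 mm ahead. Both the wrist and side cameras showed it. The leaf hadn't moved, so I went in 40 mm lower and the second grasp held.
- **Inspection:** each face was held for about 2 s, with the plate about 99–100 mm in front of the lens, centred and square to within about 1°. The wrist camera read the lens height as 185 mm against the given 180 mm. I used 180 mm and put the difference down to bias in that measurement.
- **Fork:** before the final lowering I corrected a 1.2 mm sideways offset. The last check showed:
  - **Height:** knuckle tops level to about 0.1 mm.
  - **Alignment:** centres within about 0.3 mm across the jaws and along the hole.
  - **End gaps:** about 4 mm at each end.
  - **Contact:** the force guard never tripped, and the wrist force stayed at about the leaf's weight (4.8 N), so nothing was touching the fork.

No later readings are possible: the robot stopped responding once the job was handed in.

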